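Slide the dovetailed lid home on the skewer keeper

TASK

Close the wooden skewer keeper. Pick its loose lid up by the two long sides (not by the small pull on top), lay it flat on the keeper's ledge with the narrow end pointing into the open mouth of the way, and let go of it there; then take it by the pull and slide it along the way, without forcing it, until it wedges tight with its wide end flush with the mouth. Leave the tins, can, ramekin, jar and cutter beside it where they are.

Things in the scene. Friction and masses are not known exactly. Their poses are not given: they have to be found in the camera images.
- lid: Loose lid, plain light-brown wood: flat plate 120 long, 16 thick, keystone-shaped from above: 67 wide at the tail, 60 at mid-length, 53 at the nose. Lower 9 mm of the long sides upright, above that they lean inward (dovetail, 5 mm a side). About 0.25 kg. Starts flat on the worktop, pull up. Origin at the plate's centre, 8 mm above its underside; +x along it to the narrow end (nose), z up.
- lid_pull: The pull: small wooden bar fixed on top of the lid near its wide end, 12 mm thick (along the lid's x), 40 wide (along y), standing 14 high above the lid. Origin at the bar's centre, 48 mm from the lid's centre towards the wide end and 15 mm above it; axes as the lid. It stays clear above the keeper's rails all the way.
- keeper: Skewer keeper, plain light-brown wood, fixed to the worktop, 261 mm long, 92 wide. Origin on the worktop under the middle of the way's mouth; +x from the mouth into the way, z up. x = -130 to 0: flat open ledge 24 mm high, no sides. x = 0 to 123: box with the dovetailed way, floor level with the ledge, between two undercut rails that rise to 40.5 mm; end wall at x = 123.
- way_mouth (a point): Middle of the way's mouth at floor level, 24 mm above the worktop; keeper's axes. The way narrows at the lid's own taper (0.06 a side): 67 mm between the rails here, 52 at the end, so the nose enters with 7 mm to spare a side. Waxed (friction about 0.25): little resistance until near home; about 10 N wedges it, best with the lid free to centre itself. No room for fingers beside the lid inside.
- home (a point): Where the lid's centre comes to lie when the lid is wedged tight, its wide end flush with the mouth: 60 mm into the way from the mouth, in the middle, 32 mm above the worktop; keeper's axes.
- tea_tin: Bystander: square tea tin, dark green, 64 x 64 x 98 mm, behind the keeper. Origin at the centre of its underside.
- tea_tin_2: Bystander: square tea tin, light green, 64 x 64 x 98 mm, behind the keeper. Origin at the centre of its underside.
- small_can: Bystander: small food can, 57 mm across, 72 mm high, behind the keeper. Origin at the centre of its underside.
- ramekin: Bystander: white ramekin, 68 mm across, 36 mm high, next to the blender. Origin at the centre of its underside.
- clip_jar: Bystander: clip-top glass jar, 80 x 68 x 110 mm, at the right. Origin at the centre of its underside.
- cutter: Bystander: star-shaped cookie cutter, 68 x 66 x 20 mm, in front of the keeper. Origin at the centre of its underside.

How it is judged:
On the way, in this order (a step that is already met when the one before it is completed fails the run):
1. the lid is lifted clear of the worktop by its sides, its pull untouched (height (world z) of lid above 0.045 m and contact force between the fingers and lid above 1 N and contact force between the fingers and lid_pull below 0.3 N), for 0.2 s.
2. the lid lies flat on the ledge, narrow end towards or in the mouth, and has been let go (x of lid in the frame of keeper between -0.085 and 0.025 m and z of lid in the frame of keeper between 0.029 and 0.035 m and z of lid_pull in the frame of lid above 0 m and angle between the x axis of lid and the x axis of keeper, either way round below 0.35 rad and contact force between the fingers and lid below 0.1 N and linear speed of lid below 0.02 m/s), for 0.2 s.
3. it is taken by the pull (contact force between the fingers and lid_pull above 0.5 N and x of lid in the frame of keeper below 0.05 m), for 0.1 s.
At the end, for the whole second after the job is handed in: The lid sits in the way, nose first, pull up, wide end flush with the mouth (lid's centre 56.5 to 64.5 mm in), centred within 2 mm, square within 0.03 rad, down on the floor, released, at rest and wedged: it still bears on the keeper with over 6 N, more than its weight (contact force between lid and keeper above 6 N and x of lid in the frame of keeper between 0.0565 and 0.0645 m and x of lid_pull in the frame of keeper below 0.03 m and y of lid in the frame of keeper between -0.002 and 0.002 m and z of lid in the frame of keeper between 0.0295 and 0.0345 m and angle between the x axis of lid and the x axis of keeper, either way round below 0.03 rad and contact force between the fingers and lid below 0.1 N and linear speed of lid below 0.01 m/s); the robot touches nothing.
It fails at once if a bystander beside the keeper is moved by more than 30 mm (distance of any of tea_tin, tea_tin_2, small_can, ramekin, clip_jar, cutter from where it was at the start of the episode above 0.03 m).
It fails at once if the lid is forced: pressed on the keeper with more than 160 N (contact force between lid and keeper above 160 N).
It also fails if it takes over 51 s, if anything falls off the work surface, if the arm or the gripper's body presses on something with over 40 N, if the wrist force passes 120 N, or if a joint passes its speed limit or range.

ROBOT

A 6-joint arm with a two-finger parallel gripper is mounted at the origin on a cart in front of the work surface, level with it; the furniture and walls round the work are solid. World frame = base frame: x ahead of the robot, y to its left, z up, the work surface at z = 0. Lengths are in m, angles in rad, forces in N, time in s.
With the tool pointing down it reaches from about 0.35 to 0.925 m from the base axis. Payload 6.4 kg.
Tool frame: the origin (TCP) lies midway between the tips of the shut fingers; the grasp point (between the pads) lies 19 mm behind it (ctrl.grip_point_offset is the distance from the TCP to the grasp point, in m); z points along the fingers, y is the line along which they close (so a half turn about z gives the same grasp; the last joint's range is limited). The gripper opens to 85 mm and grips with 20 to 120 N. Pads are 22 mm wide; open, the fingers measure 114 mm over their backs; the gripper's body (76 mm by 85 mm) begins 54 mm behind the grasp point. The pads swing forward as they close: fully open they stand 13 mm farther back than shut.
Start: joints at [-1.518, 0.245, 1.558, -0, 1.339, -0.174], TCP at [0.146, -0.633, 0.231] pointing down, gripper open.
Joint ranges: [-3.13, 3.13], [-1.02, 2.26], [0.13, 2.54], [-0.95, 4.09], [0.21, 2.88], [-2.74, 2.74]. Speed limits (rad/s): [2.57, 2.57, 3.14, 3.14, 3.14, 3.14].

INTERFACE

Orientations are given as a unit quaternion [x, y, z, w].
In Python, from bench import ctrl gives the robot as it stands.
- The arm moves only by the shell command python3 -m crank 'ROWS' [FORCE]. ROWS is JSON, a list of rows, each a list of 7 numbers: the gripper command: -1 is shut, 1 is fully open, values between are in proportion, then the shift along the world's x, y, z each as a share of 0.03 m, from -1 to 1, then the turn, a rotation vector about the world's x, y, z each as a share of 30 degrees, from -1 to 1. In form: [[claw, tx, ty, tz, ax, ay, az], ...]. A call has 1 to 20 rows; each row shifts and turns the commanded pose from where the row before left it; what a row does not reach is not made up. A row lasts 1/10 s, in which the tool goes at most 50 mm and 8.59 degrees, less where a joint would pass 70% of its speed; a pose out of reach is approached as far as the arm can. A call with a number of a shift or a turn outside -1 to 1 is refused whole. A call with a gripper value outside its range is refused whole. The fingers move at their own pace and stop on an object; FORCE is the grip in N (left out, the last holds). Time passes only in rows, so rows that do not move let the fingers close. It gives the time, the measured TCP pose, the force, the opening and the grip force at its end, in the units of the state.
- ctrl.observe(): the state, without advancing time (a new reading comes with each control period).
- ctrl.read_camera(name): name is "side" or "top" or "wrist"; returns (picture, depth): 480x640x3 uint8, blue, green, red; 480x640 float32, m along the optical axis (not along the pixel's ray), 0 where there is no reading.
- ctrl.calibration(name): a dict with "fx", "fy", "cx", "cy" (pixels), "T" (4x4, takes a point from camera to world coordinates); the wrist camera has in their place "mount" (4x4, takes a point from camera to tool coordinates, whose origin is the TCP and whose axes are the flange's). Camera axes: x right, y up, looking along -z (the intrinsics and any distortion apply to the point x, -y, -z); pixel columns grow to the right and rows downward; lengths in m; the calibration is good to about 2 mm. A picture is of the moment at which its call begins: read the wrist's pose just before it. calibration takes no time and is no camera call.
- ctrl.close_job(): hands the job in; it is judged then, once.
The state is a dict: "time_s": time; "joint_pos": joint angles; "joint_velocities": joint speeds; "effort": joint torques, N m; "position": TCP position; "eef_rot": TCP orientation; "wrist_force": force on the tool from outside, world axes, zero at the start; "ft_torque": the same for the moment, N m; "opening": finger opening in m; "finger_force": force on a finger pad.
Only numpy, scipy, OpenCV 4.12 (cv2) and the standard library are available. Lean on these libraries where they do the work, as an engineer would, in place of code of your own. Each camera call takes 0.05 s, during which the arm holds its last target. There are 200 camera calls.

## Working session

There is one attempt and no reset: what is moved stays moved. The work goes in short steps, Python scripts to look and compute and a shell command to move; the robot and the scene stay as the last step left them, time stands still between calls to the robot, and variables do not carry over. Pictures are saved under pics/ and viewed, at most 13 in all, crops included, and the job is handed in when it is done.

```bash
mkdir -p pics; ls; python3 - <<'E'
from bench import ctrl
import cv2,numpy as np
s=ctrl.observe();print({k:np.round(v,3).tolist() for k,v in s.items()})
print(ctrl.grip_point_offset)
for n in("top","side"):
    p,d=ctrl.read_camera(n);cv2.imwrite(f"pics/{n}0.png",p);np.save(f"pics/{n}0.npy",d)
    c=ctrl.calibration(n);print(n,{k:np.round(v,3).tolist() for k,v in c.items()})
c=ctrl.calibration("wrist");print({k:np.round(v,4).tolist() for k,v in c.items()})
E
```

```text
pics
{'time_s': 0.0, 'joint_pos': [-1.518, 0.246, 1.559, 0.0, 1.339, -0.174], 'joint_velocities': [-0.001, -0.0, 0.0, -0.001, 0.002, -0.0], 'effort': [-0.0, -42.95, -32.613, -0.0, 0.005, 0.0], 'position': [0.146, -0.633, 0.23], 'eef_rot': [0.994, 0.113, 0.0, -0.001], 'wrist_force': [-0.066, -0.298, -0.567], 'ft_torque': [-0.033, 0.029, 0.016], 'finger_force': 0.0, 'opening': 0.085}
0.0187
top {'fx': 571.966, 'fy': 571.966, 'cx': 329.282, 'cy': 234.502, 'T': [[0.021, 0.998, -0.055, 0.478], [-1.0, 0.021, 0.004, -0.196], [0.005, 0.055, 0.998, 1.414], [0.0, 0.0, 0.0, 1.0]]}
side {'fx': 584.378, 'fy': 584.378, 'cx': 315.672, 'cy': 237.945, 'T': [[0.927, 0.169, -0.335, 0.133], [-0.376, 0.379, -0.846, -1.279], [-0.016, 0.91, 0.415, 0.592], [0.0, 0.0, 0.0, 1.0]]}
{'fx': 350.5893, 'fy': 350.5893, 'cx': 320.7666, 'cy': 243.8568, 'mount': [[-0.001, 0.9483, 0.3173, 0.0822], [1.0, 0.0008, 0.001, -0.0013], [0.0007, 0.3173, -0.9483, -0.1423], [0.0, 0.0, 0.0, 1.0]]}
```

View pics/top0.png

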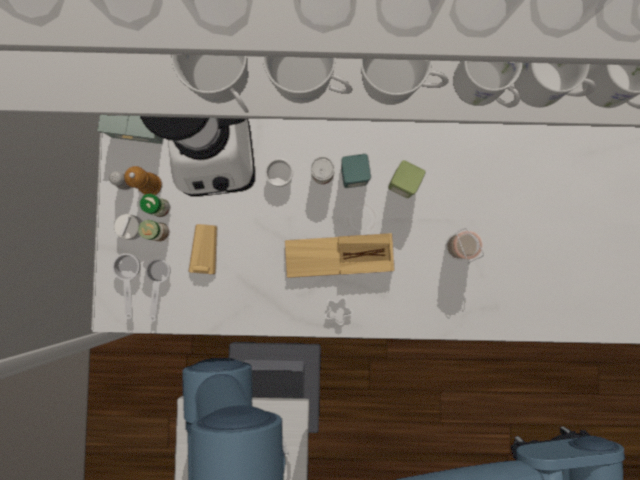

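View pics/side0.png

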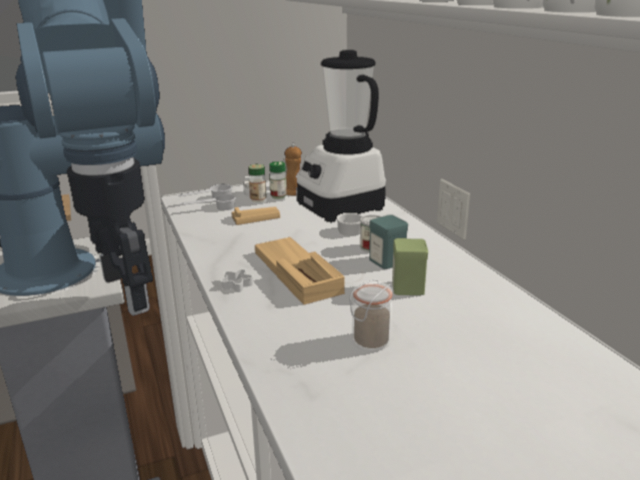

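The top view shows the lid at about (203,249) and the keeper from (285,258) to (393,254), with its ledge on the left and mouth at about x=340. The cutter is at (337,313), and the tins and can are above it. The side view agrees.

```bash
cat > h.py <<'E'
from bench import ctrl
import cv2,numpy as np
from scipy.spatial.transform import Rotation as R
def camT(n,s=None):
    c=ctrl.calibration(n)
    if n!="wrist": return c,np.array(c["T"])
    T=np.eye(4);T[:3,:3]=R.from_quat(s["eef_rot"]).as_matrix();T[:3,3]=s["position"]
    return c,T@np.array(c["mount"])
def ray(c,T,uv):
    uv=np.atleast_2d(uv).astype(float)
    d=np.c_[(uv[:,0]-c["cx"])/c["fx"],-(uv[:,1]-c["cy"])/c["fy"],-np.ones(len(uv))]
    return T[:3,3],d@T[:3,:3].T
def onplane(c,T,uv,z):
    o,d=ray(c,T,uv);return o+d*((z-o[2])/d[:,2])[:,None]
def depthpts(c,T,uv,dep):
    o,d=ray(c,T,uv);uv=np.atleast_2d(uv).astype(int)
    return o+d*dep[uv[:,1],uv[:,0]][:,None]
def wood(p):
    h=cv2.cvtColor(p,cv2.COLOR_BGR2HSV);return cv2.inRange(h,(8,70,60),(28,255,255))
E
python3 - <<'E'
from h import *
p=cv2.imread("pics/top0.png");d=np.load("pics/top0.npy");c,T=camT("top")
m=wood(p);n,l,st,ce=cv2.connectedComponentsWithStats(m)
for i in range(1,n):
    if st[i,4]>300 and 180<ce[i,0]<420 and 200<ce[i,1]<300:
        ct=max(cv2.findContours((l==i).astype('uint8'),0,2)[0],key=cv2.contourArea)
        r=cv2.minAreaRect(ct);print(st[i],ce[i],r)
        for z in(0.016,0.024,0.04):print(z,onplane(c,T,cv2.boxPoints(r),z).round(3).tolist())
        uv=np.argwhere(l==i)[:,::-1];P=depthpts(c,T,uv,d);print("z hist",np.histogram(P[:,2],np.arange(-.01,.07,.005)))
a=cv2.resize(p[210:340,180:240],None,fx=4.4,fy=4.4,interpolation=2)
b=cv2.resize(p[210:340,270:400],None,fx=4,fy=4.4,interpolation=2)
cv2.imwrite("pics/crop.png",np.hstack([a,b]))
E
```

```text
[ 189  224   28   50 1157] [203.57735523 249.57821953] ((203.31979370117188, 248.52284240722656), (25.93392562866211, 48.59048843383789), 4.085616588592529)
0.016 [[0.456, 0.139, 0.016], [0.575, 0.135, 0.016], [0.572, 0.071, 0.016], [0.453, 0.076, 0.016]]
0.024 [[0.457, 0.137, 0.024], [0.574, 0.133, 0.024], [0.571, 0.07, 0.024], [0.453, 0.074, 0.024]]
0.04 [[0.457, 0.133, 0.04], [0.573, 0.129, 0.04], [0.57, 0.067, 0.04], [0.454, 0.071, 0.04]]
z hist (array([  0,   0,   4,  61, 441, 502,  66,  45,  26,   3,   0,   0,   0,
         0,   0]), array([-0.01 , -0.005,  0.   ,  0.005,  0.01 ,  0.015,  0.02 ,  0.025,
        0.03 ,  0.035,  0.04 ,  0.045,  0.05 ,  0.055,  0.06 ,  0.065]))
[ 285  233  109   45 4042] [339.10737259 255.14547254] ((338.9913635253906, 254.98513793945312), (38.05109786987305, 107.65788269042969), 86.47854614257812)
0.016 [[0.541, -0.091, 0.016], [0.562, -0.354, 0.016], [0.47, -0.361, 0.016], [0.448, -0.099, 0.016]]
0.024 [[0.54, -0.092, 0.024], [0.562, -0.353, 0.024], [0.47, -0.36, 0.024], [0.448, -0.1, 0.024]]
0.04 [[0.54, -0.093, 0.04], [0.561, -0.351, 0.04], [0.47, -0.358, 0.04], [0.449, -0.101, 0.04]]
z hist (array([   0,   28,  234,  334,  139,  364, 1332,  637,   85,  428,  416,
         31,    0,    0,    0]), array([-0.01 , -0.005,  0.   ,  0.005,  0.01 ,  0.015,  0.02 ,  0.025,
        0.03 ,  0.035,  0.04 ,  0.045,  0.05 ,  0.055,  0.06 ,  0.065]))
```

View pics/crop.png

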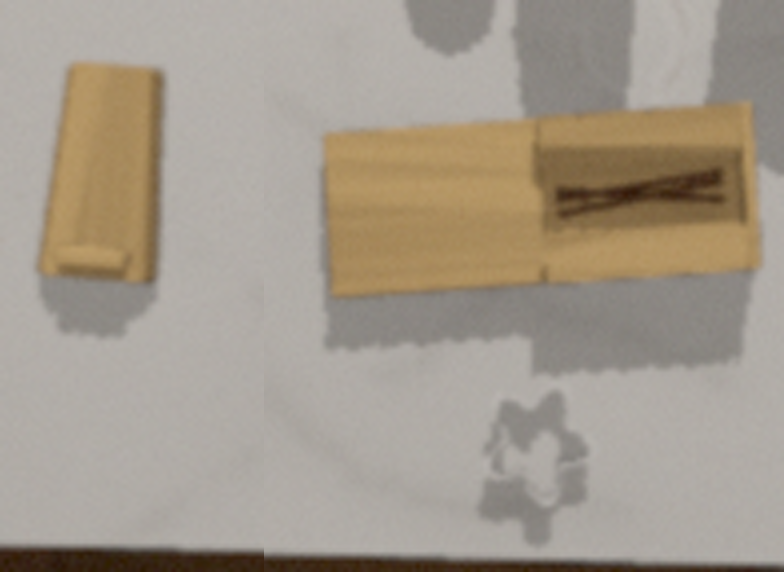

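Lid: nose points to +x (far side) and the pull is at the near end, centre about (0.514, 0.106). The keeper axis runs roughly along -y with its yaw near -85°. I'll move over the keeper, take a picture, then go on to the lid. I turn the tool towards yaw 180° so that joint 6 stays in range later.

```bash
python3 -m crank '[[1,0.78,1,0,0,0,0.22],[1,0.78,1,0,0,0,0.22],[1,0.78,1,0,0,0,0.22],[1,0.78,1,0,0,0,0.22],[1,0.78,1,0,0,0,0.22],[1,0.78,1,0,0,0,0.22],[1,0.78,1,0,0,0,0.22],[1,0.78,1,0,0,0,0.22],[1,0.78,1,0,0,0,0.22],[1,0.78,1,0,0,0,0.22],[1,0.78,1,0,0,0,0.22],[1,0.78,1,0,0,0,0.22],[1,0.78,1,0,0,0,0.22],[1,0.78,1,0,0,0,0.22],[1,0.78,1,0,0,0,0.22],[1,0,0,0,0,0,0],[1,0,0,0,0,0,0]]'
cat > w.py <<'E'
from h import *
import sys,json
k=sys.argv[1];s=ctrl.observe();p,d=ctrl.read_camera("wrist")
cv2.imwrite(f"pics/{k}.png",p);np.save(f"pics/{k}.npy",d);json.dump({q:np.asarray(v).tolist() for q,v in s.items()},open(f"pics/{k}.json","w"))
print(np.round(s["position"],4),np.round(s["joint_pos"],2),s["time_s"])
E
python3 w.py w1
```

```text
time_s: 1.8
position: [0.4971, -0.1827, 0.2308]
eef_rot: [0.559, 0.829, -0.0, -0.0]
wrist_force: [-0.5, -1.2, -0.3]
opening: 0.0856
finger_force: 0.0
[ 0.4971 -0.1827  0.2308] [-0.57 -0.04  1.86 -0.    1.32 -0.95] 1.8
```

View pics/w1.png

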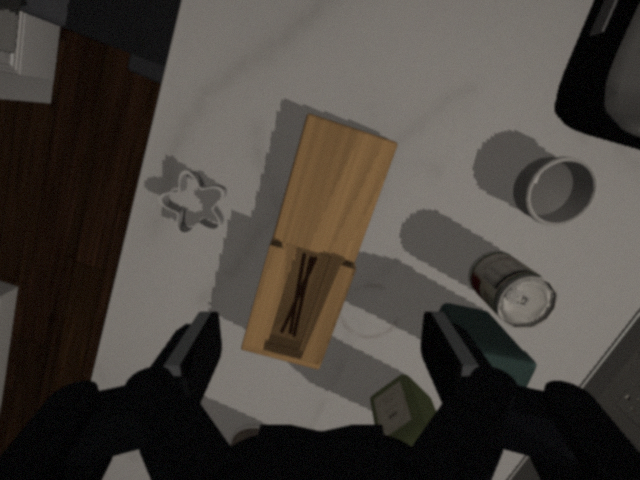

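The wrist view shows the keeper with ledge corners (308,115) and (396,142), the mouth step at about (276,243)–(354,265), and the box end at (243,349)–(320,367). I measure these below while moving on to the lid.

```bash
python3 - <<'E'
from h import *
import json
p=cv2.imread("pics/w1.png");d=np.load("pics/w1.npy");s=json.load(open("pics/w1.json"));c,T=camT("wrist",s)
m=wood(p);n,l,st,ce=cv2.connectedComponentsWithStats(m)
i=l[180,330];print(i,st[i])
ct=max(cv2.findContours((l==i).astype('uint8'),0,2)[0],key=cv2.contourArea)
a=cv2.approxPolyDP(ct,5,True)[:,0];print(a.tolist())
for z in(.024,.0405):print(z);print(onplane(c,T,a,z).round(4).tolist())
# depth heights: ledge and rail tops
for uv in([340,150],[320,220],[262,300],[345,290],[300,300]):print(uv,depthpts(c,T,uv,d).round(4))
E
python3 -m crank '[[1,0.2,1,0,0,0,0.22],[1,0.2,1,0,0,0,0.22],[1,0.1,1,0,0,0,0.22],[1,0,1,0,0,0,0.22],[1,0,1,0,0,0,0.22],[1,0,1,-0.5,0,0,0.22],[1,0,1,-0.5,0,0,0.22],[1,0,1,-0.5,0,0,0.22],[1,0,1,-0.5,0,0,0.22],[1,0,0.6,-0.5,0,0,0.22],[1,0,0,0,0,0,0],[1,0,0,0,0,0,0]]'
python3 w.py w2
```

```text
1 [  242   114   155   256 19887]
[[307, 114], [272, 238], [281, 245], [268, 247], [242, 349], [317, 369], [396, 143]]
0.024
[[0.4505, -0.0999, 0.024], [0.4607, -0.2268, 0.024], [0.4721, -0.2305, 0.024], [0.4601, -0.2378, 0.024], [0.4736, -0.3681, 0.024], [0.5651, -0.3612, 0.024], [0.539, -0.0923, 0.024]]
0.0405
[[0.4513, -0.1002, 0.0405], [0.461, -0.2211, 0.0405], [0.4718, -0.2246, 0.0405], [0.4604, -0.2315, 0.0405], [0.4733, -0.3557, 0.0405], [0.5605, -0.3492, 0.0405], [0.5356, -0.0929, 0.0405]]
[340, 150] [[ 0.4918 -0.1183  0.0243]]
[320, 220] [[ 0.5    -0.1901  0.0239]]
[262, 300] [[ 0.4742 -0.2906  0.0393]]
[345, 290] [[ 0.5511 -0.2467  0.0396]]
[300, 300] [[ 0.4666 -0.1055  0.3731]]
time_s: 3.05
position: [0.5121, 0.1036, 0.1563]
eef_rot: [0.019, 1.0, -0.0, -0.0]
wrist_force: [0.3, -0.6, 0.7]
opening: 0.0851
finger_force: 0.0
[0.5121 0.1036 0.1563] [-0.02  0.03  1.94 -0.    1.17 -1.55] 3.05
```

View pics/w2.png

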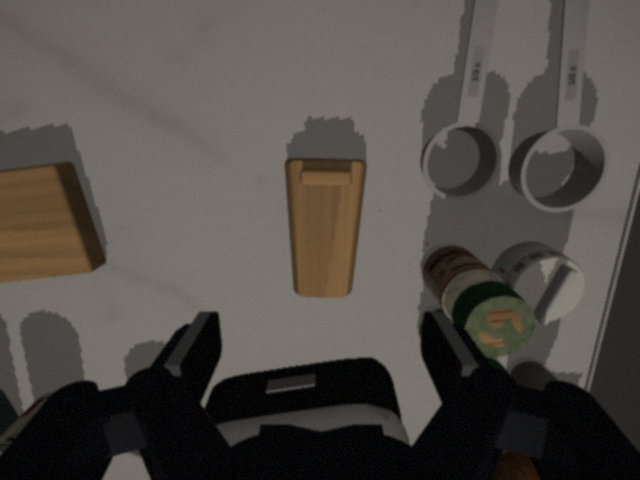

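The lid sits with its tail corners at (285,158) and (366,160), nose at (295,296) and (351,296), and pull at the top around (327,175). I'll measure it from this view and the top view.

```bash
cat > lid.py <<'E'
from h import *
import json,sys
def lidq(p,c,T,seed,z,pull=None):
    m=wood(p);n,l,st,ce=cv2.connectedComponentsWithStats(m);i=l[seed[1],seed[0]]
    ct=max(cv2.findContours((l==i).astype('uint8'),0,2)[0],key=cv2.contourArea)
    P=onplane(c,T,ct[:,0],z)[:,:2];a=cv2.approxPolyDP(ct,4,True)[:,0]
    return P,a
if __name__=="__main__":
    p=cv2.imread("pics/w2.png");d=np.load("pics/w2.npy");s=json.load(open("pics/w2.json"));c,T=camT("wrist",s)
    P,a=lidq(p,c,T,(325,230),.009)
    print(a.tolist());print(onplane(c,T,a,.009).round(4).tolist())
    # long-side edges: per x bin extreme y
    for side,f in(("L",np.max),("R",np.min)):
        xs=np.arange(.47,.565,.005);ys=[f(P[abs(P[:,0]-x)<.004,1]) for x in xs]
        k=np.polyfit(xs,ys,1);print(side,k,np.polyval(k,[.456,.515,.573]).round(4))
    print("x range",P[:,0].min(),P[:,0].max())
    for uv in([325,230],[326,178]):print(uv,depthpts(c,T,uv,d).round(4))
    p=cv2.imread("pics/top0.png");d=np.load("pics/top0.npy");c,T=camT("top")
    P,a=lidq(p,c,T,(203,249),.009)
    for side,f in(("L",np.max),("R",np.min)):
        xs=np.arange(.475,.565,.006);ys=[f(P[abs(P[:,0]-x)<.004,1]) for x in xs]
        k=np.polyfit(xs,ys,1);print("top",side,k,np.polyval(k,[.456,.515,.573]).round(4))
    print("x range",P[:,0].min(),P[:,0].max())
E
python3 lid.py
```

```text
[[286, 161], [294, 289], [302, 296], [342, 297], [351, 289], [365, 163]]
[[0.4561, 0.0792, 0.009], [0.57, 0.0785, 0.009], [0.5774, 0.0853, 0.009], [0.5798, 0.122, 0.009], [0.5721, 0.1303, 0.009], [0.4601, 0.1429, 0.009]]
L [-0.11985843  0.19912341] [0.1445 0.1374 0.1304]
R [ 0.24722994 -0.04038399] [0.0724 0.0869 0.1013]
x range 0.45546635551760384 0.5798347882580285
[325, 230] [[0.5134 0.1086 0.0154]]
[326, 178] [[0.4681 0.1108 0.0291]]Traceback (most recent call last):
  File "lid.py", line 21, in <module>
    xs=np.arange(.475,.565,.006);ys=[f(P[abs(P[:,0]-x)<.004,1]) for x in xs]
                                     ~^^^^^^^^^^^^^^^^^^^^^^^^^
    return _wrapreduction(a, np.maximum, 'max', axis, None, out,
                          keepdims=keepdims, initial=initial, where=where)
    return ufunc.reduce(obj, axis, dtype, out, **passkwargs)
           ~~~~~~~~~~~~^^^^^^^^^^^^^^^^^^^^^^^^^^^^^^^^^^^^^
ValueError: zero-size array to reduction operation maximum which has no identity
```

Lid centre is about (0.516, 0.1075) with yaw -3.4°. Its top is at 15–16 mm and the pull top at 29 mm, all consistent with the text. Keeper mouth is about (0.5057, -0.2247) with yaw -85.1°. I descend with the fingers pre-closed to about 72 mm.

```bash
python3 -m crank '[[0.7,0.05,0.13,-0.9,0,0,-0.04],[0.7,0,0,-0.9,0,0,0],[0.7,0,0,-0.9,0,0,0],[0.7,0,0,-0.9,0,0,0],[0.7,0,0,-0.6,0,0,0],[0.7,0,0,-0.2,0,0,0],[0.7,0,0,-0.1,0,0,0],[0.7,0,0,0,0,0,0]]' 40
python3 -m crank '[[0.7,0,0,-0.1,0,0,0],[0.7,0,0,-0.1,0,0,0],[0.7,0,0,-0.1,0,0,0],[0.7,0,0,0,0,0,0]]'
```

```text
time_s: 3.9
position: [0.5146, 0.108, 0.0223]
eef_rot: [0.029, 1.0, -0.0, 0.001]
wrist_force: [0.2, -0.0, -0.2]
opening: 0.0731
finger_force: 0.0
time_s: 4.3
position: [0.5134, 0.1086, 0.012]
eef_rot: [0.028, 1.0, -0.0, -0.0]
wrist_force: [-0.8, 0.3, -0.2]
opening: 0.0725
finger_force: 0.0
```

```bash
python3 -m crank '[[0.7,0,0,-0.1,0,0,0],[0.7,0,0,-0.1,0,0,0],[0.7,0,0,-0.1,0,0,0],[0.7,0,0,-0.1,0,0,0],[0.7,0,0,0,0,0,0]]'
python3 w.py w3
```

```text
time_s: 4.8
position: [0.5132, 0.1085, -0.0003]
eef_rot: [0.028, 1.0, -0.0, -0.001]
wrist_force: [0.1, 0.5, -0.2]
opening: 0.0726
finger_force: 0.0
[ 5.132e-01  1.085e-01 -3.000e-04] [-0.01  0.3   1.98 -0.    0.86 -1.52] 4.8
```

View pics/w3.png

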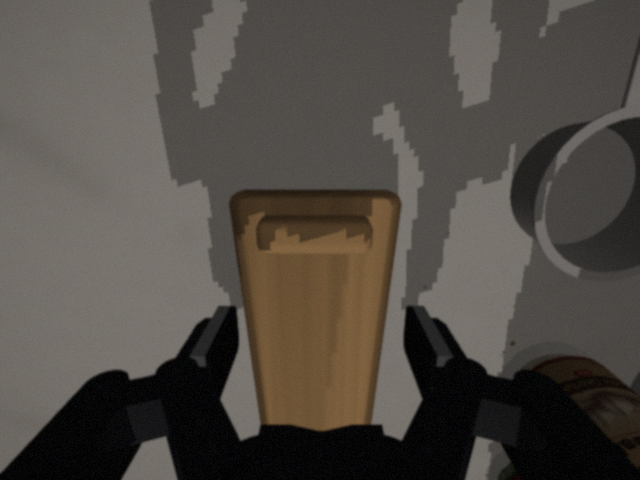

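The fingers straddle the lid evenly, with pads at pixels (215,335) and (430,335), and nothing is touching yet. I go slightly lower and close.

```bash
python3 -m crank '[[0.7,0,0,-0.1,0,0,0],[0.55,0,0,0,0,0,0],[0.45,0,0,0,0,0,0],[0.45,0,0,0,0,0,0]]' 40
python3 -m crank '[[0.2,0,0,0,0,0,0],[0.1,0,0,0,0,0,0],[0.1,0,0,0,0,0,0],[0.1,0,0,0,0,0,0]]' 40
```

```text
time_s: 5.25
position: [0.5137, 0.1085, -0.0027]
eef_rot: [0.028, 1.0, -0.0, -0.0]
wrist_force: [-0.9, -0.7, -0.4]
opening: 0.0619
finger_force: 0.3
time_s: 5.65
position: [0.5141, 0.1085, -0.0023]
eef_rot: [0.028, 1.0, 0.0, 0.0]
wrist_force: [-1.0, -0.2, 4.2]
opening: 0.0585
finger_force: 43.1
```

```bash
python3 -m crank '[[-1,0,0,0,0,0,0],[-1,0,0,0.2,0,0,0],[-1,0,0,0.2,0,0,0],[-1,0,0,0.2,0,0,0],[-1,0,0,0,0,0,0]]' 50; python3 w.py w4
python3 - <<'E'
from h import *
import json
p=cv2.imread("pics/w4.png");d=np.load("pics/w4.npy");s=json.load(open("pics/w4.json"));c,T=camT("wrist",s)
for uv in([315,300],[315,330],[300,275],[315,205]):print(depthpts(c,T,uv,d).round(4))
E
```

```text
time_s: 6.15
position: [0.5142, 0.1086, 0.0162]
eef_rot: [0.028, 1.0, 0.0, 0.001]
wrist_force: [0.3, -0.0, -1.2]
opening: 0.0586
finger_force: 54.1
[0.5142 0.1086 0.0162] [-0.01  0.27  1.98  0.    0.89 -1.52] 6.15
[[0.4976 0.1087 0.034 ]]
[[0.5113 0.1078 0.0339]]
[[0.4864 0.1036 0.0343]]
[[0.4594 0.111  0.0341]]
```

The lift is level (lid top 34 mm along its length) and the grip is firm. Next I carry it over the ledge, turning -82°.

```bash
python3 -m crank '[[-1,0,0,1,0,0,0],[-1,0,0,1,0,0,0],[-1,0,0,1,0,0,0],[-1,-0.047,-0.89,0,0,0,-0.273],[-1,-0.047,-0.89,0,0,0,-0.273],[-1,-0.047,-0.89,0,0,0,-0.273],[-1,-0.047,-0.89,0,0,0,-0.273],[-1,-0.047,-0.89,0,0,0,-0.273],[-1,-0.047,-0.89,0,0,0,-0.273],[-1,-0.047,-0.89,0,0,0,-0.273],[-1,-0.047,-0.89,0,0,0,-0.273],[-1,-0.047,-0.89,0,0,0,-0.273],[-1,-0.047,-0.89,0,0,0,-0.273],[-1,0,0,0,0,0,0],[-1,0,0,0,0,0,0]]'
python3 w.py w5;  python3 - <<'E'
from h import *
p,d=ctrl.read_camera("side");cv2.imwrite("pics/s5.png",p[150:350,180:440])
s=ctrl.observe();print(np.degrees(R.from_quat(s["eef_rot"]).as_matrix()[:2,0]@[1,1j] if 0 else np.arctan2(*R.from_quat(s["eef_rot"]).as_matrix()[[1,0],0])))
cv2.imwrite("pics/m5.png",np.hstack([cv2.resize(p[150:350,180:440],(520,400)),cv2.resize(cv2.imread("pics/w5.png"),(533,400))])[:, :])
m=cv2.imread("pics/m5.png");cv2.imwrite("pics/m5.png",cv2.resize(m,(800,304)))
E
```

```text
time_s: 7.7
position: [0.4992, -0.1585, 0.1049]
eef_rot: [0.676, 0.737, 0.0, -0.0]
wrist_force: [-0.5, 1.0, -1.5]
opening: 0.0586
finger_force: 54.9
[ 0.4992 -0.1585  0.1049] [-0.52  0.11  1.97  0.    1.07 -0.61] 7.7
94.98217594012476
```

View pics/m5.png

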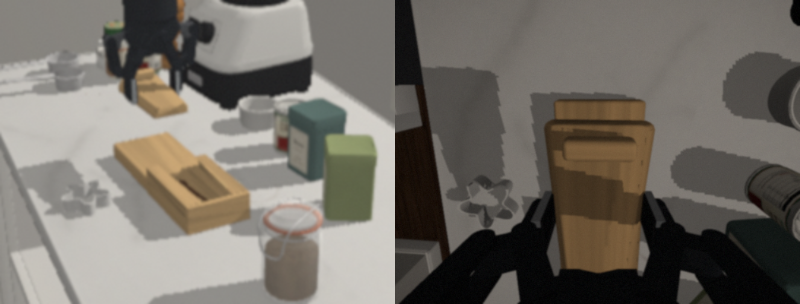

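The side view shows the lid held level. The wrist view has the lid lined up with the ledge, with mid columns of about 600 for the lid and 599 for the ledge end. Lowering now.

```bash
python3 -m crank '[[-1,0,0,-0.8,0,0,0],[-1,0,0,-0.8,0,0,0],[-1,0,0,-0.6,0,0,0],[-1,0,0,-0.3,0,0,0],[-1,0,0,-0.1,0,0,0],[-1,0,0,-0.1,0,0,0],[-1,0,0,0,0,0,0],[-1,0,0,0,0,0,0]]'
```

```text
time_s: 8.6
position: [0.5002, -0.1587, 0.0251]
eef_rot: [0.676, 0.737, 0.0, 0.001]
wrist_force: [-1.1, -0.2, -1.3]
opening: 0.0587
finger_force: 54.9
```

```bash
python3 -m crank '[[-1,0,0,-0.06,0,0,0],[-1,0,0,-0.03,0,0,0],[-1,0,0,0,0,0,0]]'
python3 -m crank '[[0.45,0,0,0,0,0,0],[0.55,0,0,0,0,0,0],[0.7,0,0,0,0,0,0],[0.9,0,0,0.03,0,0,0],[0.9,0,0,0.2,0,0,0],[0.9,0,0,0.5,0,0,0],[0.9,0,0,1,0,0,0],[0.9,0,0,1,0,0,0],[0.9,0,0,1,0,0,0],[0.9,0,0,0,0,0,0]]'; python3 w.py w6
```

```text
time_s: 8.9
position: [0.4999, -0.1587, 0.022]
eef_rot: [0.676, 0.737, 0.0, 0.0]
wrist_force: [0.4, -0.6, 0.6]
opening: 0.0582
finger_force: 55.0
time_s: 9.9
position: [0.5028, -0.1602, 0.1398]
eef_rot: [0.676, 0.737, 0.001, 0.005]
wrist_force: [0.2, 0.2, 0.7]
opening: 0.0809
finger_force: 0.0
[ 0.5028 -0.1602  0.1398] [-0.52  0.06  1.95  0.    1.13 -0.61] 9.9
```

View pics/w6.png

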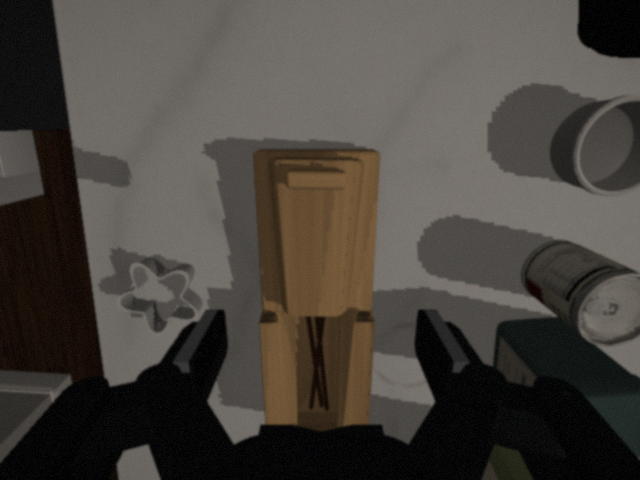

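The lid lies on the ledge. Its nose is at (285–352, 316) between rail inner corners at about (277,318) and (356,318), so it is centred, and the pull is at (315,180). I now measure the pull and the axes from depth.

```bash
cat > pull.py <<'E'
from h import *
import json,sys
k=sys.argv[1];p=cv2.imread(f"pics/{k}.png");d=np.load(f"pics/{k}.npy");s=json.load(open(f"pics/{k}.json"));c,T=camT("wrist",s)
v,u=np.mgrid[100:420,230:400];uv=np.c_[u.ravel(),v.ravel()];P=depthpts(c,T,uv,d)
w=wood(p)[uv[:,1],uv[:,0]]>0
print("pull-yaw tool",np.degrees(np.arctan2(*R.from_quat(s["eef_rot"]).as_matrix()[[1,0],0])))
def box(sel,n):
    q=P[sel,:2].astype('float32');r=cv2.minAreaRect(q*1000);print(n,sel.sum(),"mean",P[sel].mean(0).round(4),"rect",np.round(r[0],1),np.round(r[1],1),round(r[2],1))
box(w&(P[:,2]>.047)&(P[:,2]<.062),"pull")
box(w&(abs(P[:,2]-.040)<.006)&(P[:,1]>-.222),"lid top")
box(w&(abs(P[:,2]-.0405)<.005)&(P[:,1]<-.235),"rails")
box(w&(abs(P[:,2]-.024)<.004)&(P[:,1]>-.222),"ledge")
print("zlid",np.median(P[w&(abs(P[:,2]-.040)<.006)&(P[:,1]>-.215),2]))
E
python3 pull.py w6
```

```text
pull-yaw tool 94.9051641495152
pull 1107 mean [ 0.4964 -0.1103  0.053 ] rect [ 496.3 -110.7] [40.1 12.2] 3.4
lid top 10532 mean [ 0.5011 -0.1559  0.0393] rect [ 506.9 -161.9] [ 72.7 130.8] 7.8
rails 3984 mean [ 0.5091 -0.2781  0.0399] rect [ 510.4 -276.7] [92.1 90.9] 4.8
ledge 6190 mean [ 0.5036 -0.1534  0.0234] rect [ 500.7 -159.3] [ 91.9 131. ] 4.8
zlid 0.03945065027718725
```

Pull is at (0.4963, -0.1107), measures 40.1 x 12.2 mm and its top is at z 0.053. The refined keeper yaw is -85.2° with the mouth at (0.5061, -0.2241). The lid centre is at keeper x = -66 mm, y about 0. I turn the tool by -90° so the fingers close along the lid's x.

```bash
python3 -m crank '[[-0.2,0,0.16,0,0,0,-0.273],[-0.2,0,0.16,0,0,0,-0.273],[-0.2,0,0.16,0,0,0,-0.273],[-0.2,0,0.16,0,0,0,-0.273],[-0.2,0,0.16,0,0,0,-0.273],[-0.2,0,0.16,0,0,0,-0.273],[-0.2,0,0.16,0,0,0,-0.273],[-0.2,0,0.16,0,0,0,-0.273],[-0.2,0,0.16,0,0,0,-0.273],[-0.2,0,0.16,0,0,0,-0.273],[-0.2,0,0,0,0,0,-0.273],[-0.2,0,0,0,0,0,0],[-0.2,0,0,0,0,0,0],[-0.2,0,0,0,0,0,0]]' 20
```

```text
time_s: 11.35
position: [0.4993, -0.1104, 0.1332]
eef_rot: [0.999, 0.043, -0.0, -0.0]
wrist_force: [-0.2, -0.3, -0.1]
opening: 0.0343
finger_force: 0.0
```

```bash
python3 -m crank '[[-0.2,-0.1,0,-0.9,0,0,0],[-0.2,0,0,-0.9,0,0,0],[-0.2,0,0,-0.6,0,0,0],[-0.2,0,0,-0.3,0,0,0],[-0.2,0,0,-0.2,0,0,0],[-0.2,0,0,0,0,0,0],[-0.2,0,0,0,0,0,0]]'; python3 w.py w7
```

```text
time_s: 12.05
position: [0.4972, -0.1108, 0.0473]
eef_rot: [0.999, 0.042, 0.001, 0.0]
wrist_force: [-0.3, 0.3, 0.8]
opening: 0.0344
finger_force: 0.0
[ 0.4972 -0.1108  0.0473] [-0.44  0.17  2.02  0.    0.95  1.04] 12.05
```

View pics/w7.png

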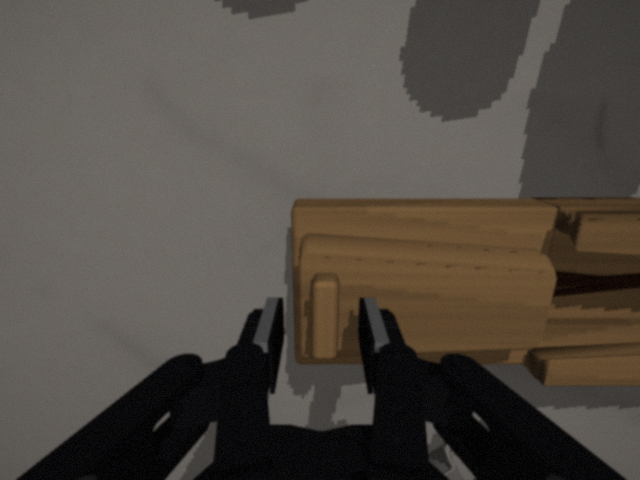

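The fingers straddle the pull: it spans columns 312–338 with the pads at 282 and 362. I close lightly on it.

```bash
python3 -m crank '[[-0.3,0,0,-0.12,0,0,0],[-0.5,0,0,0,0,0,0],[-0.8,0,0,0,0,0,0],[-0.8,0,0,0,0,0,0],[-0.8,0,0,0,0,0,0],[-0.8,0,0,0,0,0,0]]' 20
```

```text
time_s: 12.7
position: [0.4967, -0.1105, 0.0431]
eef_rot: [0.999, 0.042, 0.0, 0.0]
wrist_force: [-0.0, -0.7, 1.5]
opening: 0.0113
finger_force: 23.6
```

```bash
python3 -m crank '[[-0.8,0.028,-0.332,0,0,0,0],[-0.8,0.028,-0.332,0,0,0,0],[-0.8,0.028,-0.332,0,0,0,0],[-0.8,0.028,-0.332,0,0,0,0],[-0.8,0.028,-0.332,0,0,0,0],[-0.8,0.028,-0.332,0,0,0,0],[-0.8,0,0,0,0,0,0]]'
python3 -m crank '[[-0.8,0.028,-0.332,0,0,0,0],[-0.8,0.028,-0.332,0,0,0,0],[-0.8,0.028,-0.332,0,0,0,0],[-0.8,0,0,0,0,0,0]]'
```

```text
time_s: 13.4
position: [0.502, -0.172, 0.0431]
eef_rot: [0.999, 0.041, 0.0, 0.001]
wrist_force: [-0.1, -0.8, 2.2]
opening: 0.0114
finger_force: 23.7
time_s: 13.8
position: [0.5045, -0.2016, 0.0431]
eef_rot: [0.999, 0.041, 0.0, 0.001]
wrist_force: [0.6, -0.9, 3.5]
opening: 0.0111
finger_force: 23.8
```

```bash
python3 -m crank '[[-0.8,0.028,-0.332,0,0,0,0],[-0.8,0.015,-0.17,0,0,0,0],[-0.8,0,0,0,0,0,0]]'
python3 -m crank '[[-0.6,0,0,0.02,0,0,0],[-0.6,0,0,0,0,0,0],[-0.6,0,0,0,0,0,0]]'
python3 -m crank '[[-0.6,0.014,-0.166,0,0,0,0],[-0.6,0.014,-0.166,0,0,0,0],[-0.6,0.007,-0.083,0,0,0,0],[-0.6,0,0,0,0,0,0]]'
```

```text
time_s: 14.1
position: [0.5056, -0.2159, 0.0431]
eef_rot: [0.999, 0.042, 0.0, 0.0]
wrist_force: [0.2, -0.4, 4.1]
opening: 0.0115
finger_force: 23.9
time_s: 14.4
position: [0.5048, -0.2144, 0.0428]
eef_rot: [0.999, 0.042, -0.001, -0.001]
wrist_force: [-0.4, -0.2, 0.1]
opening: 0.0171
finger_force: 0.0
time_s: 14.8
position: [0.5065, -0.2282, 0.0436]
eef_rot: [0.999, 0.042, 0.0, 0.0]
wrist_force: [-0.3, -0.0, -0.1]
opening: 0.0169
finger_force: 0.0
```

```bash
python3 -m crank '[[-0.6,0.006,-0.066,0,0,0,0],[-0.6,0.006,-0.066,0,0,0,0],[-0.6,0.006,-0.066,0,0,0,0],[-0.6,0,0,0,0,0,0]]'
python3 -m crank '[[-0.6,0.003,-0.033,0,0,0,0],[-0.6,0.003,-0.033,0,0,0,0],[-0.6,0,0,0,0,0,0]]'
python3 -m crank '[[-0.6,0.003,-0.033,0,0,0,0],[-0.6,0,0,0,0,0,0]]'
```

```text
time_s: 15.2
position: [0.5071, -0.2339, 0.0436]
eef_rot: [0.999, 0.042, 0.0, 0.0]
wrist_force: [-0.2, 0.3, 0.2]
opening: 0.017
finger_force: 0.0
time_s: 15.5
position: [0.5072, -0.2356, 0.0435]
eef_rot: [0.999, 0.042, 0.0, 0.0]
wrist_force: [1.2, 0.2, 0.0]
opening: 0.0174
finger_force: 0.0
time_s: 15.7
position: [0.5073, -0.2366, 0.0435]
eef_rot: [0.999, 0.042, 0.0, 0.0]
wrist_force: [-0.1, 0.2, -0.2]
opening: 0.0174
finger_force: 0.0
```

```bash
for i in 1 ; do python3 -m crank '[[-0.6,0.003,-0.033,0,0,0,0],[-0.6,0,0,0,0,0,0]]'; python3 -m crank '[[-0.6,0.003,-0.033,0,0,0,0],[-0.6,0,0,0,0,0,0]]'; python3 -m crank '[[-0.6,0.003,-0.033,0,0,0,0],[-0.6,0,0,0,0,0,0]]'; done | grep -v rot
```

```text
time_s: 15.9
position: [0.5074, -0.2376, 0.0435]
wrist_force: [0.2, 0.7, -0.5]
opening: 0.017
finger_force: 0.0
time_s: 16.1
position: [0.5075, -0.2386, 0.0435]
wrist_force: [0.4, -0.7, 0.4]
opening: 0.0169
finger_force: 0.0
time_s: 16.3
position: [0.5076, -0.2396, 0.0435]
wrist_force: [-0.3, 0.6, 0.4]
opening: 0.0171
finger_force: 0.0
```

```bash
python3 w.py w8; python3 - <<'E'
from h import *
p=cv2.imread("pics/w8.png");cv2.imwrite("pics/c8.png",cv2.resize(p[180:430,200:500],(780,600)))
E
```

```text
[ 0.5076 -0.2396  0.0435] [-0.64  0.29  1.89 -0.    0.97  0.84] 16.3
```

View pics/c8.png

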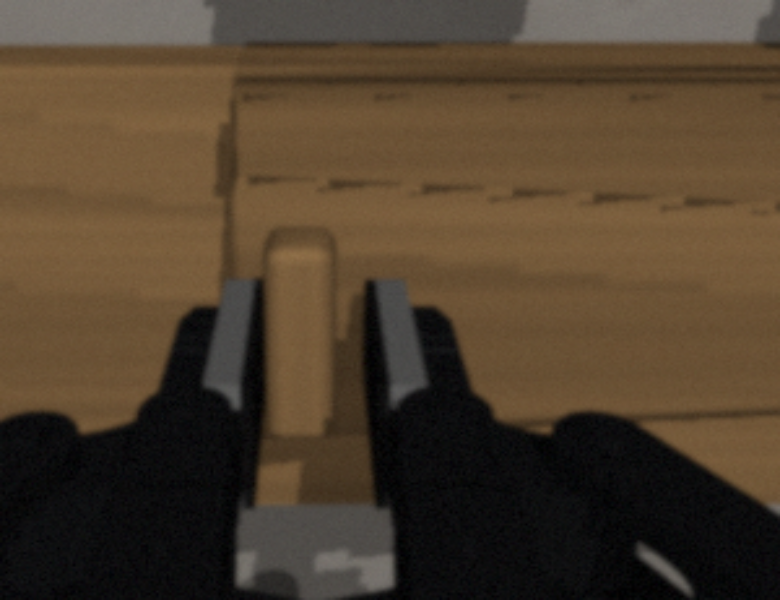

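The rear finger touches the bar (column 262 in the crop) and the lid's tail edge is at the mouth line (column 230), so it is almost home. I continue in small steps.

```bash
for i in 1 ; do python3 -m crank '[[-0.6,0.002,-0.02,0,0,0,0],[-0.6,0,0,0,0,0,0]]'; python3 -m crank '[[-0.6,0.002,-0.02,0,0,0,0],[-0.6,0,0,0,0,0,0]]'; python3 -m crank '[[-0.6,0.002,-0.02,0,0,0,0],[-0.6,0,0,0,0,0,0]]'; done | grep -v rot
```

```text
time_s: 16.55
position: [0.5076, -0.2401, 0.0435]
wrist_force: [0.1, 0.6, 0.1]
opening: 0.0175
finger_force: 0.3
time_s: 16.75
position: [0.5076, -0.2401, 0.0435]
wrist_force: [-0.4, 4.0, 2.4]
opening: 0.017
finger_force: 1.9
time_s: 16.95
position: [0.5076, -0.2402, 0.0435]
wrist_force: [-0.5, 6.4, 4.3]
opening: 0.0175
finger_force: 3.1
```

It has reached the wedge: position has stopped and the force is rising. I push on to about 15 N.

```bash
for i in 1 ; do python3 -m crank '[[-0.6,0.003,-0.04,0,0,0,0],[-0.6,0,0,0,0,0,0]]'; python3 -m crank '[[-0.6,0.003,-0.04,0,0,0,0],[-0.6,0,0,0,0,0,0]]';  done | grep -v rot
```

```text
time_s: 17.15
position: [0.5076, -0.2404, 0.0435]
wrist_force: [0.1, 10.2, 6.3]
opening: 0.0169
finger_force: 5.0
time_s: 17.35
position: [0.5076, -0.2406, 0.0434]
wrist_force: [-0.2, 13.5, 8.8]
opening: 0.0173
finger_force: 7.0
```

```bash
python3 -m crank '[[-0.6,0.003,-0.04,0,0,0,0],[-0.6,0,0,0,0,0,0],[-0.6,0,0,0,0,0,0]]'; python3 -m crank '[[-0.6,-0.005,0.1,0,0,0,0],[-0.6,0,0.1,0,0,0,0],[-0.6,0,0.06,0,0,0,0],[-0.6,0,0,0,0,0,0]]';  python3 w.py w9
```

```text
time_s: 17.65
position: [0.5076, -0.2407, 0.0434]
eef_rot: [0.999, 0.042, -0.001, -0.004]
wrist_force: [-1.2, 18.7, 11.2]
opening: 0.017
finger_force: 8.9
time_s: 18.05
position: [0.5079, -0.2374, 0.0435]
eef_rot: [0.999, 0.042, 0.0, 0.0]
wrist_force: [-0.6, -0.2, -0.2]
opening: 0.0174
finger_force: 0.0
[ 0.5079 -0.2374  0.0435] [-0.64  0.29  1.89 -0.    0.96  0.85] 18.05
```

The fingers are free around the bar. I rise straight up and inspect.

```bash
python3 -m crank '[[-0.6,0,0,0.2,0,0,0],[-0.6,0,0,0.4,0,0,0],[-0.6,0,0,0.8,0,0,0],[-0.6,0,0,1,0,0,0],[-0.6,0,0,1,0,0,0],[-0.6,0,0,0.5,0,0,0],[-0.6,0,0,0,0,0,0],[-0.6,0,0,0,0,0,0],[-0.6,0,0,0,0,0,0]]'; python3 w.py wa
python3 - <<'E'
from h import *
import json
k="wa";p=cv2.imread(f"pics/{k}.png");d=np.load(f"pics/{k}.npy");s=json.load(open(f"pics/{k}.json"));c,T=camT("wrist",s)
v,u=np.mgrid[60:440,60:600];uv=np.c_[u.ravel(),v.ravel()];P=depthpts(c,T,uv,d);w=wood(p)[uv[:,1],uv[:,0]]>0
sel=w&(P[:,2]>.047)&(P[:,2]<.062)
r=cv2.minAreaRect(P[sel,:2].astype('float32')*1000);print("pull",r,P[sel].mean(0))
sel=w&(abs(P[:,2]-.024)<.004);r2=cv2.minAreaRect(P[sel,:2].astype('float32')*1000);print("ledge",r2)
U=np.array([.0837,-.9965]);N=np.array([.9965,.0837]);q=np.array(r[0])/1e3-[.5061,-.2241];print("pull in keeper",q@U,q@N,"lid x",q@U+.048)
cv2.imwrite("pics/wav.png",p)
E
```

```text
time_s: 19.0
position: [0.5068, -0.2364, 0.1586]
eef_rot: [0.999, 0.042, -0.001, -0.001]
wrist_force: [0.1, -0.1, -0.9]
opening: 0.0174
finger_force: 0.0
[ 0.5068 -0.2364  0.1586] [-0.64  0.11  1.85  0.    1.18  0.85] 19.0
pull ((508.4151916503906, -235.6207275390625), (38.90879440307617, 11.465123176574707), 5.101962089538574) [ 0.50928893 -0.2356443   0.05296691]
ledge ((507.1899108886719, -223.029541015625), (91.3491439819336, 257.2462158203125), 4.76221227645874)
pull in keeper 0.011674186533813474 0.0013428035845947262 lid x 0.05967418653381348
```

View pics/wa.png

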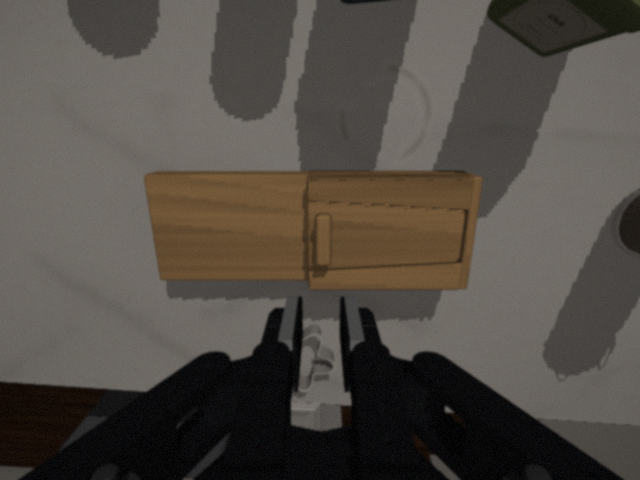

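The lid is in the way with its tail flush with the mouth (column 308), parallel to the rails, and the pull at (323,240). The measured lid centre is 59.7 mm in, and the robot is clear. I hand in.

```bash
python3 -c "
from bench import ctrl
print(ctrl.close_job())"
```

```text
the job is handed in; nothing more can be done
None
```

The lid is wedged in the way, wide end flush with the mouth and centre measured about 59.7 mm in; I pushed it home with about 19 N along the way, let it go with the arm clear and handed in at about 19 s, but no verdict came back.

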